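# Restock the empty filter bay

### The arm

A 7-joint arm with a two-finger parallel gripper is mounted at the origin on the work surface. World frame = base frame: x ahead of the robot, y to its left, z up, the work surface at z = 0. Lengths are in m, angles in rad, forces in N, time in s.
With the tool pointing down it reaches from about 0.425 to 0.925 m from the base axis. Payload 6.8 kg.
Tool frame: the origin (TCP) lies on the front face of the gripper's body, between the roots of the fingers; the fingertips stand 73 mm ahead of it and the grasp point (between the pads) lies 54 mm ahead of it (bot.finger_overhang is the z of the fingertips in the tool frame, in m); z points along the fingers, y is the line along which they close (so a half turn about z gives the same grasp; the last joint's range is limited). The gripper opens to 85 mm and grips with 20 to 120 N. Pads are 22 mm wide; open, the fingers measure 114 mm over their backs; the gripper's body (76 mm by 85 mm) begins 54 mm behind the grasp point. The pads swing forward as they close: fully open they stand 13 mm farther back than shut.
Start: joints at [1.121, 0.477, 0.022, 1.555, -0.011, 1.109, -0.083], TCP at [0.226, -0.636, 0.304] pointing down, gripper open.
Joint ranges: [-2.96, 2.96], [-0.34, 2.1], [-1.41, 1.46], [0.24, 2.44], [-1.37, 4.51], [0.17, 1.92], [-2.96, 2.96]. Speed limits (rad/s): [2.39, 2.39, 3.14, 3.14, 3.14, 3.14, 3.14].

### API

Orientations are given as a unit quaternion [w, x, y, z].
In Python, from station import bot gives the robot as it stands.
- The arm moves only by the tool servo_tool, never from a script. Its argument "motion" is one flat list of numbers, 7 for each row, row after row: the shift along the tool's x, y, z as a fraction of full scale, then the turn, a rotation vector about the tool's x, y, z as a fraction of full scale, then the closure, from 0 (fully open) to 1 (shut). In form: [tx, ty, tz, ax, ay, az, gripper, tx, ty, tz, ax, ay, az, gripper, ...]. A call has 1 to 5 rows; each row shifts and turns the commanded pose from where the row before left it, along the tool's axes as they then stand; what a row does not reach is not made up. Full scale, the value 1, is 0.02 m for a shift and 0.15 rad for a turn. A row lasts 1/8 s, in which the tool goes at most 62.5 mm and 10.7 degrees, less where a joint would pass 70% of its speed; a pose out of reach is approached as far as the arm can. A call with a number of a shift or a turn outside -1 to 1 is refused whole. A call with a gripper value outside its range is refused whole. The fingers move at their own pace and stop on an object; "grip_force" is the grip in N (left out, the last holds). Time passes only in rows, so rows that do not move let the fingers close. It gives the time, the measured TCP pose, the force, the opening and the grip force at its end, in the units of the state.
- bot.get_obs(): the state, without advancing time (a new reading comes with each control period).
- bot.read_camera(name): name is "scene" or "top" or "wrist"; returns the picture (420x560x3 uint8, red, green, blue); there is no depth.
- bot.get_calibration(name): a dict with "mtx" (3x3 intrinsics, pixels), "rvec" (rotation vector, rad) and "tvec" (3), from world to camera coordinates, as OpenCV has them. Camera axes: x right, y down, z forward; pixel columns grow to the right and rows downward; lengths in m; the calibration is good to about 2 mm. A picture is of the moment at which its call begins: read the wrist's pose just before it. get_calibration takes no time and is no camera call; for the wrist camera it gives the pose at the moment of the call.
- bot.hand_in(): hands the job in; it is judged then, once.
Trained networks look in the newest picture that a camera, given by its name, has taken for a name from the list of things; names that differ only in an ending like _2 or _b are one class to them, and where a whole thing is asked for, a point or a joint stands for the part that bears it (a point fixed in the world has none). Each returns a list of dicts, best first, with "p" (0 to 1); they miss things now and then, are a little off and sometimes report something else, mostly with a low value. They report only what shows in the picture. A call takes as long as a camera call. They do not tell look-alikes from the thing itself.
- bot.boxes_of(camera, name): "uv" ([column, row] in pixels, amid what is visible of it).
The state is a dict: "t": time; "q": joint angles; "joint_vel": joint speeds; "joint_torque": joint torques, N m; "eef_pos": TCP position; "tool_rot": TCP orientation; "contact_force": force on the tool from outside, world axes, zero at the start; "torque": the same for the moment, N m; "gripper_width": opening from 0.0 (shut) to 1.0 (fully open); "grasp_force": force on a finger pad.
Only numpy, scipy, OpenCV 4.12 (cv2) and the standard library are available. Lean on these libraries where they do the work, as an engineer would, in place of code of your own. Each camera call takes 0.05 s, during which the arm holds its last target. There are 200 camera calls.

### The job

One of the two shelf-bin bays is empty and has the yellow restock flag up. Take the oil filter whose colour matches that bay's label from the cradle and stand it gently in that bay, upright with the dome end up; you will have to stand it up on the counter first and take it again from above, since the bay is too narrow for a tilted gripper. Once it stands there and you have let go, fold the flag fully down; leave the other filter in its cradle and the carton in its bay.

Things in the scene. Friction and masses are not known exactly. Their poses are not given: they have to be found in the camera images.
- filter_blue_c (a point): Blue spin-on oil filter: blue can, diameter 60 mm, 100 mm long, about 250 g. Point at its centre, on its axis. x axis: along the can from the flat gasket end (black ring, white stripe; 50 mm away) to the rounded dome end (small steel nut; 50 mm away); the wall is straight to 17 mm short of the dome's tip. Starts on its side in a groove of the cradle, axis 34 mm above the table, dome roughly to +y.
- filter_orange_c (a point): Orange spin-on oil filter: orange can, diameter 60 mm, 100 mm long, about 250 g. Point at its centre, on its axis. x axis: along the can from the flat gasket end (black ring, white stripe; 50 mm away) to the rounded dome end (small steel nut; 50 mm away); the wall is straight to 17 mm short of the dome's tip. Starts on its side in a groove of the cradle, axis 34 mm above the table, dome roughly to +y.
- label_blue_bay (a point): Centre of the floor (4 mm above the table) of the bay with the blue floor liner and blue sloped front label: where blue filters live (either bay may be it). x axis: horizontal, from the bay's open front to its back; z up.
- label_orange_bay (a point): Centre of the floor (4 mm above the table) of the bay with the orange floor liner and orange sloped front label: where orange filters live (either bay may be it). x axis: horizontal, from the bay's open front to its back; z up.
- flag_bay (a point): Centre of the floor (4 mm above the table) of the EMPTY bay, the one that carries the yellow restock flag on its front lip; axes as for the labels. It coincides with one of the two label points.
- flag_hinge (a point): Hinge of the yellow flag, in front of the empty bay's front lip, 83 mm in front of the bay's centre and 45 mm above the table; the hinge line runs along the bay's y. Axes as for the labels.
- flag_tip (a point): Free end of the yellow flag arm (a plate 26 mm wide, 4 mm thick, 62 mm long from hinge to this point, which is its end).
- flag_arm (a joint): Fold angle of the yellow flag, rad: 0 = standing straight up, growing as it folds forward away from the bay (towards the bay's -x, the robot's side); starts 0.35 to 0.65; 1.5 = stop, folded fully down, nearly level. Stays where it is left; needs under 2 N at the tip.
- rack: Grey steel shelf bin, fixed, origin under its centre. Two bays side by side, each 82 mm wide (y) and 140 mm deep (x), centres 42.5 mm either side of the bin's centre; side walls and divider 3 mm thick, tops 95 mm above the table; front and back lips only 30 mm high. x axis from front to back.
- cradle: Black rubber cradle, fixed, 250 (x) x 130 (y) x 4 mm, origin under its centre, with two grooves along y, 150 mm apart; each groove's side strips rise to 10 mm above the table and lie within 24 mm of the can's axis.
- carton_c (a point): Plain brown carton standing in the other, occupied bay: 62 x 60 x 105 mm high, point at its centre. To be left alone.
Things that resemble listed ones, but are neither listed nor needed, are in the scene too. Leave any purple look-alike of the part that bears carton_c alone.

How it is judged:
By the outcome, as a careful person would: the job done as asked, in the order asked, and still so for the second after the job is handed in, with the robot touching nothing.
It also fails if it takes over 72 s, if anything falls off the work surface, if the arm or the gripper's body presses on something with over 40 N, if the wrist force passes 120 N, or if a joint passes its speed limit or range.

## Working session

There is one attempt and no reset: what is moved stays moved. The work goes in short steps, Python scripts to look and compute and a tool call to move; the robot and the scene stay as the last step left them, time stands still between calls to the robot, and variables do not carry over. Pictures are saved under pics/ and viewed, at most 10 in all, crops included, and the job is handed in when it is done.

Besides the shell and the picture viewer there is one more tool, called after "Call:" as name(argument=value, ...) on one line, values as JSON. servo_tool: Moves the arm, as the interface text tells. Shift numbers are shares of 0.02 m and turn numbers shares of 0.15 rad, none past 1 either way. Its arguments: {"type":"object","properties":{"motion":{"type":"array","items":{"type":"number","minimum":-1,"maximum":1}},"grip_force":{"type":"number"}},"required":["motion"]}

```bash
mkdir -p pics; ls; python3 - <<'E'
from station import bot
import cv2,numpy as np
o=bot.get_obs(); print(o)
for c in ["scene","top"]:
    im=bot.read_camera(c); cv2.imwrite(f"pics/{c}0.png",im[:,:,::-1])
    for n in ["filter_blue_c","filter_orange_c","flag_arm","flag_tip","rack","cradle","carton_c","flag_bay","label_blue_bay","label_orange_bay"]:
        try: print(c,n,[(np.round(d["uv"]).tolist(),round(d["p"],2)) for d in bot.boxes_of(c,n)][:4])
        except Exception as e: print(n,e)
E
```

```text
pics
{'t': 0.0, 'q': array([ 1.12092452,  0.47779957,  0.0223563 ,  1.55648249, -0.01151671,
        1.10928628, -0.08309512]), 'joint_vel': array([-4.89353054e-04, -6.95090959e-04, -7.53745975e-05,  1.28820703e-03,
        9.43755414e-04,  1.70952157e-03,  2.27203917e-04]), 'joint_torque': array([ 1.91231034e-04, -5.96454549e+01,  1.60784896e+00, -2.81193495e+01,
        1.22398627e-02,  9.42255661e-03,  3.00949132e-07]), 'eef_pos': array([ 0.22606151, -0.6355197 ,  0.30291316]), 'tool_rot': array([-8.96878678e-04,  9.85433742e-01,  1.70057305e-01, -2.20955735e-04]), 'contact_force': array([ 0.36724726,  0.29992888, -0.59564772]), 'torque': array([-0.0091274 ,  0.03257423,  0.09382215]), 'grasp_force': 0.0, 'gripper_width': 0.996285410103184}
scene filter_blue_c [([184.0, 172.0], 0.72), ([388.0, 285.0], 0.63)]
scene filter_orange_c [([231.0, 148.0], 0.82)]
scene flag_arm [([373.0, 234.0], 0.88)]
scene flag_tip [([374.0, 233.0], 0.5)]
scene rack [([359.0, 285.0], 0.95), ([180.0, 172.0], 0.2), ([373.0, 234.0], 0.16)]
scene cradle [([208.0, 170.0], 0.91), ([360.0, 285.0], 0.67)]
scene carton_c [([286.0, 252.0], 0.95), ([386.0, 286.0], 0.94), ([429.0, 226.0], 0.64), ([324.0, 349.0], 0.62)]
scene flag_bay [([373.0, 236.0], 0.94)]
scene label_blue_bay [([345.0, 281.0], 0.74)]
scene label_orange_bay [([373.0, 316.0], 0.6)]
top filter_blue_c [([403.0, 203.0], 0.94)]
top filter_orange_c [([397.0, 269.0], 0.83)]
top flag_arm [([199.0, 248.0], 0.57)]
top flag_tip [([196.0, 252.0], 0.52)]
top rack [([177.0, 207.0], 0.82)]
top cradle [([394.0, 238.0], 0.98)]
top carton_c [([163.0, 301.0], 0.74), ([176.0, 134.0], 0.64), ([156.0, 208.0], 0.61), ([250.0, 187.0], 0.55)]
top flag_bay [([198.0, 245.0], 0.48)]
top label_blue_bay [([199.0, 214.0], 0.63), ([196.0, 248.0], 0.49)]
top label_orange_bay [([164.0, 242.0], 0.74)]
```

View pics/scene0.png

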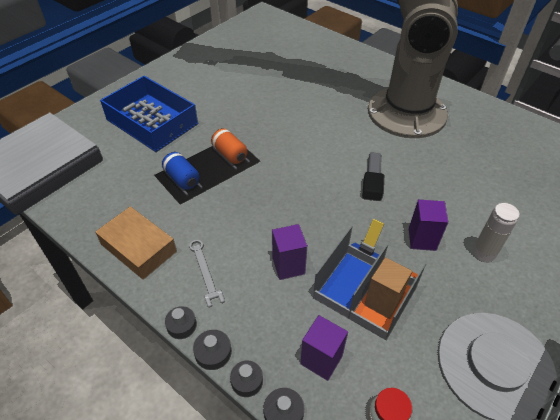

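View pics/top0.png

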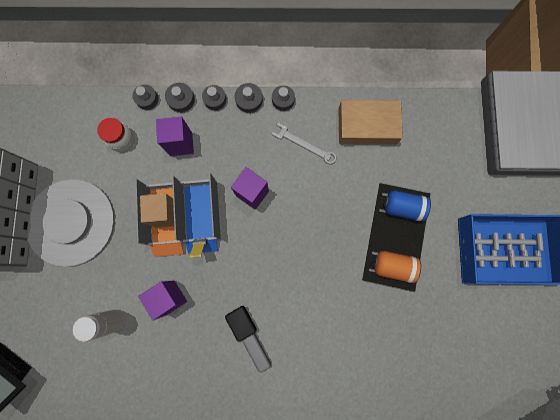

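```bash
python3 - <<'E'
from station import bot
import cv2,numpy as np
for c in ["scene","top","wrist"]:
    k=bot.get_calibration(c);R=cv2.Rodrigues(np.array(k["rvec"]))[0]
    print(c,np.round(k["mtx"],1).tolist(),"pos",np.round(-R.T@np.ravel(k["tvec"]),3),np.round(R,3).tolist())
E
```

```text
scene [[481.0, 0.0, 284.3], [0.0, 481.0, 209.4], [0.0, 0.0, 1.0]] pos [1.139 0.449 0.899] [[-0.634, 0.773, 0.012], [0.58, 0.486, -0.654], [-0.511, -0.408, -0.757]]
top [[386.8, 0.0, 280.5], [0.0, 386.8, 210.2], [0.0, 0.0, 1.0]] pos [ 0.462 -0.005  0.962] [[0.009, -1.0, -0.007], [-0.987, -0.008, -0.159], [0.159, 0.008, -0.987]]
wrist [[328.7, 0.0, 278.3], [0.0, 328.7, 208.9], [0.0, 0.0, 1.0]] pos [ 0.298 -0.61   0.373] [[0.336, -0.942, 0.001], [-0.897, -0.32, 0.305], [-0.287, -0.103, -0.952]]
```

The blue bay (top ≈ (199,214)) is empty with the flag up, so the blue filter (top ≈ (405,205)) is the one to move. Its dome points left, which is +y. I'll fit the filter pose and zoom in on the rack.

```bash
cat > h.py <<'E'
from station import bot
import cv2,numpy as np
def cal(c):
    k=bot.get_calibration(c);R=cv2.Rodrigues(np.array(k["rvec"]))[0]
    return np.array(k["mtx"]),R,np.ravel(k["tvec"])
def proj(P,C):
    K,R,t=C; p=(np.atleast_2d(P)@R.T+t)@K.T; return p[:,:2]/p[:,2:]
def ray(uv,z,C):
    K,R,t=C; d=R.T@np.linalg.solve(K,[uv[0],uv[1],1]); o=-R.T@t; return o+d*(z-o[2])/d[2]
def can(c,a,s0=-.05):
    a=np.array(a,float)/np.linalg.norm(a); u=np.cross(a,[.3,.5,.8]);u/=np.linalg.norm(u);v=np.cross(a,u)
    th=np.linspace(0,2*np.pi,40)
    prof=[(s0,.03),(.033,.03)]+[(.033+.017*np.sin(b),.03*np.cos(b)) for b in np.linspace(.2,1.5,6)]
    return np.vstack([c+s*a+r*(np.cos(th)[:,None]*u+np.sin(th)[:,None]*v) for s,r in prof])
def sil(P,C):
    m=np.zeros((420*4,560*4),np.uint8); h=cv2.convexHull(np.float32(proj(P,C)*4+1.5)); cv2.fillConvexPoly(m,np.int32(np.round(h)),1); return m
E
python3 - <<'E'
from h import *
from scipy.optimize import minimize
M={};CC={}
for c,uv in [("top",(403,203)),("scene",(184,172))]:
    im=cv2.imread(f"pics/{c}0.png"); hsv=cv2.cvtColor(im,cv2.COLOR_BGR2HSV)
    m=((abs(hsv[...,0].astype(int)-113)<14)&(hsv[...,1]>120)&(hsv[...,2]>50)).astype(np.uint8)
    n,l,s,ce=cv2.connectedComponentsWithStats(m); i=l[uv[1],uv[0]]; print(c,i,s[i],ce[i])
    M[c]=cv2.resize((l==i).astype(np.uint8),None,fx=4,fy=4,interpolation=cv2.INTER_NEAREST); CC[c]=cal(c)
g=ray((405,205),.034,CC["top"]); print(g)
def f(p):
    P=can(np.array([p[0],p[1],.034]),[-np.sin(p[2]),np.cos(p[2]),0],p[3]); e=0
    for c in M:
        s=sil(P,CC[c]); e+=1-(s&M[c]).sum()/(s|M[c]).sum()
    return e
r=minimize(f,[g[0],g[1],0,-.03],method="Nelder-Mead",options=dict(initial_simplex=np.array([g[0],g[1],0,-.03])+np.vstack([np.zeros(4),np.diag([.02,.02,.2,.01])]),maxiter=250)); print(r.x,r.fun)
a=cv2.resize(cv2.imread("pics/top0.png")[165:270,120:230],None,fx=5,fy=5,interpolation=3)[:,:400]
a=cv2.resize(cv2.imread("pics/top0.png")[168:268,128:228],(400,400),interpolation=3)
b=cv2.resize(cv2.imread("pics/scene0.png")[215:340,305:430],(400,400),interpolation=3)
cv2.imwrite("pics/z.png",np.hstack([a,b]))
E
```

```text
top 2 [385 190  37  30 835] [403.81916168 204.41197605]
scene 51 [166 156  34  33 695] [181.32374101 171.15395683]
[ 0.62601049 -0.29982278  0.034     ]
[ 0.62463287 -0.30103891 -0.19707624 -0.02747887] 0.2256567253403663
```

View pics/z.png

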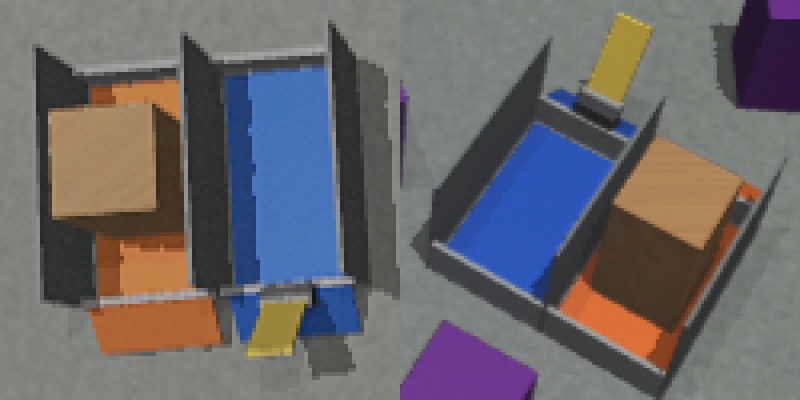

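Blue fit: centre ≈ (0.625, −0.301), axis yaw −0.2. Next I fit the rack pose from the top-view wall-top corners and check it with the projected model.

```bash
python3 - <<'E'
from h import *
from scipy.optimize import least_squares
C=cal("top"); S=cal("scene")
# observed in crop coords (crop scale 4, off 128,168): wall-top corners
obs={(70,86.5,95):(36,45),(-70,86.5,95):(43,300),(70,0,95):(182,33),(-70,0,95):(192,294),(70,-86.5,95):(330,22),(-70,-86.5,95):(344,278)}
P=np.array(list(obs))/1000; U=np.array(list(obs.values()))/4+[128,168]-.4
def W(p,P): c,s=np.cos(p[2]),np.sin(p[2]); return np.c_[p[0]+c*P[:,0]-s*P[:,1],p[1]+s*P[:,0]+c*P[:,1],P[:,2]]
r=least_squares(lambda p:(proj(W(p,P),C)-U).ravel(),[.5,.25,0],x_scale=[.01,.01,.1],loss="soft_l1")
print(r.x,np.round(r.fun.reshape(-1,2),1).tolist())
p=r.x
def draw(im,C,off,sc):
    L=[]
    for y in(-84,0,84): L+=[((70,y,95),(-70,y,95)),((70,y,0),(70,y,95)),((-70,y,0),(-70,y,95))]
    for x in(-70,70): L+=[((x,-84,30),(x,84,30)),((x,-84,0),(x,84,0))]
    for a,b in L:
        q=(proj(W(p,np.array([a,b])/1000),C)-off+.5)*sc
        cv2.line(im,*[tuple(int(v) for v in k) for k in q],(0,255,0),1)
a=cv2.resize(cv2.imread("pics/top0.png")[168:268,128:228],(400,400),interpolation=3)
b=cv2.resize(cv2.imread("pics/scene0.png")[215:340,305:430],(400,400),interpolation=3)
draw(a,C,[128,168],4);draw(b,S,[305,215],3.2)
cv2.imwrite("pics/z2.png",np.hstack([a,b]))
b_=W(p,np.array([[0,-.0425,.004]]));print("bay",b_)
E
```

```text
[0.60459178 0.24370195 0.09036048] [[-0.7, 2.1], [-1.1, -1.1], [0.3, 2.1], [0.1, -2.8], [0.7, 1.8], [0.4, -1.9]]
bay [[0.60842688 0.20137534 0.004     ]]
```

View pics/z2.png

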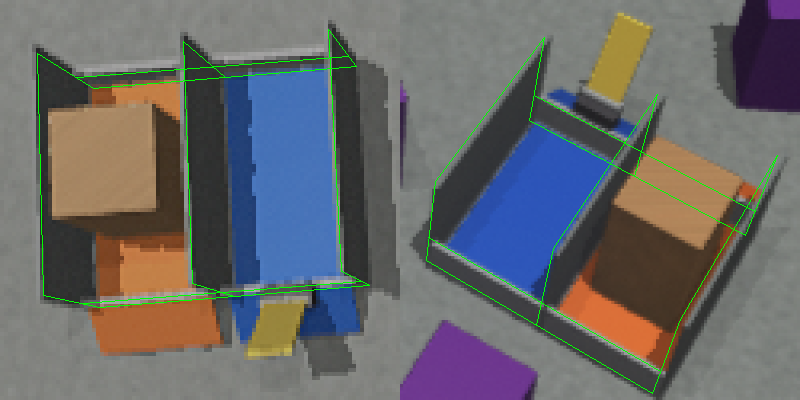

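```bash
cat >> h.py <<'E'
from scipy.spatial.transform import Rotation as Ro, Slerp
def rot(o): w,x,y,z=o["tool_rot"]; return Ro.from_quat([x,y,z,w])
G=np.array([0,0,.054])
def state():
    o=bot.get_obs(); R=rot(o); return o,R,o["eef_pos"]+R.apply(G)
def plan(way,g,start=None):
    """way: list of (grasp point, Rotation, nrows); prints rows in calls of 5"""
    o,R,p=state()
    if start: R,p=start
    out=[]
    for q,Q,n in way:
        sl=Slerp([0,1],Ro.concatenate([R,Q])); p0=np.array(p)
        tc,Rc=p0-R.apply(G),R
        for i in range(1,n+1):
            Rt=sl(i/n); tt=p0+(np.array(q)-p0)*i/n-Rt.apply(G)
            row=np.round(np.r_[Rc.inv().apply(tt-tc)/.02,(Rc.inv()*Rt).as_rotvec()/.15],2)+0.0
            if abs(row).max()>1: print("OVER",row)
            out.append(row.tolist()+[g])
            tc=tc+Rc.apply(row[:3]*.02); Rc=Rc*Ro.from_rotvec(row[3:]*.15)
        R,p=Rc,tc+Rc.apply(G)
    for i in range(0,len(out),5): print("["+", ".join(f"{v:g}" for r in out[i:i+5] for v in r)+"]")
    return R,p
def Rdown(yaw): # tool x at yaw, z down
    return Ro.from_matrix(np.array([[np.cos(yaw),np.sin(yaw),0],[np.sin(yaw),-np.cos(yaw),0],[0,0,-1]]).T)
A=np.array([.196,.98,0]); Y0=np.arctan2(A[1],A[0])
FC=np.array([.6245,-.301,.034])
Rpre=Rdown(Y0)*Ro.from_rotvec([0,-.436,0])
E
python3 - <<'E'
from h import *
s=plan([(FC+[0,-.05,.17],Rdown(Y0),28)],0)
E
```

```text
[0.84, -0.24, 0.08, 0, 0, -0.25, 0, 0.85, -0.21, 0.08, 0, 0, -0.24, 0, 0.86, -0.18, 0.09, 0, 0, -0.25, 0, 0.86, -0.15, 0.08, 0, 0, -0.24, 0, 0.86, -0.11, 0.08, 0, 0, -0.25, 0]
[0.87, -0.08, 0.08, 0, 0, -0.24, 0, 0.88, -0.06, 0.08, 0, 0, -0.25, 0, 0.87, -0.01, 0.09, 0, 0, -0.24, 0, 0.88, 0.01, 0.08, 0, 0, -0.25, 0, 0.87, 0.04, 0.08, 0, 0, -0.25, 0]
[0.87, 0.08, 0.08, 0, 0, -0.24, 0, 0.87, 0.11, 0.08, 0, 0, -0.25, 0, 0.86, 0.14, 0.09, 0, 0, -0.24, 0, 0.86, 0.18, 0.08, 0, 0, -0.25, 0, 0.85, 0.2, 0.08, 0, 0, -0.24, 0]
[0.84, 0.24, 0.08, 0, 0, -0.25, 0, 0.83, 0.26, 0.08, 0, 0, -0.25, 0, 0.82, 0.3, 0.09, 0, 0, -0.24, 0, 0.82, 0.33, 0.08, 0, 0, -0.25, 0, 0.79, 0.36, 0.08, 0, 0, -0.24, 0]
[0.79, 0.38, 0.08, 0, 0, -0.25, 0, 0.77, 0.42, 0.08, 0, 0, -0.24, 0, 0.75, 0.44, 0.09, 0, 0, -0.25, 0, 0.74, 0.47, 0.08, 0, 0, -0.24, 0, 0.72, 0.5, 0.08, 0, 0, -0.25, 0]
[0.7, 0.52, 0.08, 0, 0, -0.25, 0, 0.68, 0.55, 0.08, 0, 0, -0.24, 0, 0.66, 0.57, 0.09, 0, 0, -0.25, 0]
```

Call:
servo_tool(motion=[0.85,-0.2,0.08,0,0,-0.25,0,0.85,-0.2,0.08,0,0,-0.25,0,0.85,-0.2,0.08,0,0,-0.25,0,0.85,-0.15,0.08,0,0,-0.25,0,0.85,-0.1,0.08,0,0,-0.25,0])

```text
t: 1.72
eef_pos: [0.2984, -0.5851, 0.2958]
tool_rot: [0.0, 0.965, 0.263, 0.0]
contact_force: [0.1, -0.3, -0.9]
gripper_width: 0.997
grasp_force: 0.0
```

Call:
servo_tool(motion=[0.88,-0.1,0.08,0,0,-0.25,0,0.88,-0.05,0.08,0,0,-0.25,0,0.88,0,0.08,0,0,-0.25,0,0.88,0,0.08,0,0,-0.25,0,0.88,0.05,0.08,0,0,-0.25,0])

```text
t: 2.35
eef_pos: [0.3695, -0.5336, 0.2878]
tool_rot: [0.0, 0.936, 0.352, -0.0]
contact_force: [0.7, -0.3, -0.5]
gripper_width: 1.002
grasp_force: 0.0
```

Call:
servo_tool(motion=[0.87,0.1,0.08,0,0,-0.25,0,0.87,0.1,0.08,0,0,-0.25,0,0.86,0.15,0.08,0,0,-0.25,0,0.86,0.2,0.08,0,0,-0.25,0,0.85,0.2,0.08,0,0,-0.25,0])

```text
t: 2.98
eef_pos: [0.4409, -0.4828, 0.2798]
tool_rot: [0.0, 0.899, 0.438, -0.0]
contact_force: [0.4, 0.8, -0.6]
gripper_width: 0.997
grasp_force: 0.0
```

Call:
servo_tool(motion=[0.84,0.25,0.08,0,0,-0.25,0,0.83,0.25,0.08,0,0,-0.25,0,0.82,0.3,0.08,0,0,-0.25,0,0.82,0.35,0.08,0,0,-0.25,0,0.8,0.35,0.08,0,0,-0.25,0])

```text
t: 3.6
eef_pos: [0.5117, -0.4311, 0.2718]
tool_rot: [0.0, 0.854, 0.52, 0.0]
contact_force: [0.2, 0.6, 0.7]
gripper_width: 1.0
grasp_force: 0.0
```

Call:
servo_tool(motion=[0.79,0.4,0.08,0,0,-0.25,0,0.77,0.4,0.08,0,0,-0.25,0,0.75,0.45,0.08,0,0,-0.25,0,0.74,0.45,0.08,0,0,-0.25,0,0.72,0.5,0.08,0,0,-0.25,0])

```text
t: 4.22
eef_pos: [0.5818, -0.3791, 0.2638]
tool_rot: [0.0, 0.802, 0.598, -0.0]
contact_force: [-0.9, 0.1, 0.1]
gripper_width: 1.0
grasp_force: 0.0
```

Call:
servo_tool(motion=[0.7,0.5,0.08,0,0,-0.25,0,0.7,0.55,0.08,0,0,-0.25,0,0.65,0.55,0.08,0,0,-0.25,0,0,0,0,0,0,0,0,0,0,0,0,0,0,0])

```text
t: 4.85
eef_pos: [0.6218, -0.3487, 0.259]
tool_rot: [0.0, 0.768, 0.641, -0.0]
contact_force: [0.2, -0.6, 0.2]
gripper_width: 1.002
grasp_force: 0.0
```

```bash
python3 - <<'E'
from h import *
from scipy.optimize import minimize
C=cal("wrist"); im=bot.read_camera("wrist")[:,:,::-1].copy()
hsv=cv2.cvtColor(im,cv2.COLOR_BGR2HSV)
m=((abs(hsv[...,0].astype(int)-113)<14)&(hsv[...,1]>120)&(hsv[...,2]>40)).astype(np.uint8)
m=cv2.morphologyEx(m,cv2.MORPH_CLOSE,np.ones((5,5)))
n,l,s,ce=cv2.connectedComponentsWithStats(m); print(s[1:][s[1:,4]>300])
u=proj(FC,C)[0]; print(u); i=min([k for k in range(1,n) if s[k,4]>300],key=lambda k:np.hypot(*(ce[k]-u)))
M=cv2.resize((l==i).astype(np.uint8),None,fx=4,fy=4,interpolation=0)
def f(p):
    s=sil(can(np.array([p[0],p[1],.034]),[-np.sin(p[2]),np.cos(p[2]),0],p[3]),C); return 1-(s&M).sum()/(s|M).sum()
x0=np.array([FC[0],FC[1],-.197,-.027])
r=minimize(f,x0,method="Nelder-Mead",options=dict(initial_simplex=x0+np.vstack([np.zeros(4),np.diag([.01,.01,.1,.01])]),maxiter=250)); print(r.x,r.fun)
p=r.x;h=cv2.convexHull(np.float32(proj(can(np.array([p[0],p[1],.034]),[-np.sin(p[2]),np.cos(p[2]),0]),C)))
cv2.polylines(im,[np.int32(h)],1,(0,255,0),1); cv2.imwrite("pics/w1.png",im)
E
```

```text
[[ 238   82   71   98 6477]
 [ 239  186   66   17  607]
 [ 179  267  117  112 6809]
 [ 199  320   30   24  440]
 [ 164  330   39   63 1143]]
[273.45577295 139.00398563]
[ 0.62337972 -0.30228742 -0.19775047 -0.02780286] 0.02002925514116083
```

View pics/w1.png

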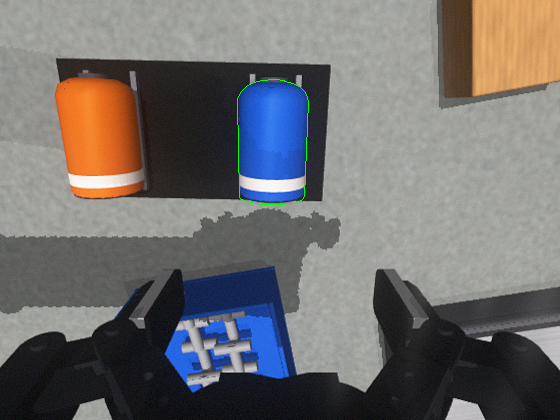

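The wrist fit is excellent: (0.6234, −0.3023), yaw −0.198, with the outline on the can at ≈(273,140). Now the pre-tilted grasp.

```bash
sed -i 's/^FC=.*/FC=np.array([.6234,-.3023,.034])/' h.py; python3 - <<'E'
from h import *
g=FC+.005*A; z=Rpre.apply([0,0,1])
plan([(g-z*.11,Rpre,6),(g,Rpre,6)],0)
E
```

```text
OVER [ 1.01 -0.05  0.6   0.   -0.48  0.02]
OVER [ 1.05 -0.04  0.54  0.01 -0.49  0.02]
OVER [ 1.09 -0.05  0.48  0.   -0.48  0.02]
OVER [ 1.12 -0.06  0.41  0.   -0.48  0.01]
OVER [ 1.15 -0.05  0.35  0.01 -0.49  0.02]
OVER [ 1.17 -0.06  0.27  0.   -0.48  0.02]
[1.01, -0.05, 0.6, 0, -0.48, 0.02, 0, 1.05, -0.04, 0.54, 0.01, -0.49, 0.02, 0, 1.09, -0.05, 0.48, 0, -0.48, 0.02, 0, 1.12, -0.06, 0.41, 0, -0.48, 0.01, 0, 1.15, -0.05, 0.35, 0.01, -0.49, 0.02, 0]
[1.17, -0.06, 0.27, 0, -0.48, 0.02, 0, 0, 0, 0.92, 0, 0, 0, 0, 0, 0, 0.91, 0, 0, 0, 0, 0, 0, 0.92, 0, 0, 0, 0, 0, 0, 0.92, 0, 0, 0, 0]
[0, 0, 0.91, 0, 0, 0, 0, 0, 0, 0.92, 0, 0, 0, 0]
```

Call:
servo_tool(motion=[0.76,-0.04,0.46,0,-0.36,0.01,0,0.78,-0.04,0.42,0,-0.36,0.01,0,0.8,-0.04,0.38,0,-0.36,0.01,0,0.82,-0.04,0.34,0,-0.36,0.01,0,0.84,-0.04,0.3,0,-0.36,0.01,0])

```text
t: 5.52
eef_pos: [0.6315, -0.2737, 0.2127]
tool_rot: [0.087, 0.763, 0.632, -0.104]
contact_force: [0.1, 0.3, -1.5]
gripper_width: 1.001
grasp_force: 0.0
```

Call:
servo_tool(motion=[0.86,-0.04,0.26,0,-0.36,0.01,0,0.87,-0.04,0.23,0,-0.36,0.01,0,0.88,-0.04,0.2,0,-0.38,0.01,0,0,0,0,0,0,0,0,0,0,0,0,0,0,0])

```text
t: 6.15
eef_pos: [0.6378, -0.23, 0.1836]
tool_rot: [0.139, 0.754, 0.621, -0.166]
contact_force: [-0.1, 0.1, -0.3]
gripper_width: 1.005
grasp_force: 0.0
```

```bash
python3 - <<'E'
from h import *
g=FC+.005*A; z=Rpre.apply([0,0,1])
o,R,p=state(); print(p-g, (Rpre.inv()*R).as_rotvec(), g-z*.11-p)
plan([(g,Rpre,6)],0)
E
```

```text
[0.00926738 0.04500582 0.10064357] [-0.00503169  0.00075415 -0.00312358] [-0.00015683  0.00054693 -0.00093428]
[0.01, 0, 0.92, 0.01, 0, 0, 0, 0, -0.01, 0.92, 0, 0, 0.01, 0, 0.01, 0, 0.93, 0.01, 0, 0, 0, 0.01, 0, 0.92, 0, 0, 0, 0, 0, 0, 0.92, 0.01, 0, 0.01, 0]
[0.01, 0, 0.92, 0, -0.01, 0, 0]
```

Call:
servo_tool(motion=[0,0,0.9,0,0,0,0,0,0,0.9,0,0,0,0,0,0,0.9,0,0,0,0,0,0,0.9,0,0,0,0,0,0,0.95,0,0,0,0])

```text
t: 6.78
eef_pos: [0.6308, -0.2665, 0.0989]
tool_rot: [0.138, 0.753, 0.621, -0.166]
contact_force: [0.5, 1.1, 0.0]
gripper_width: 0.999
grasp_force: 0.0
```

Call:
servo_tool(motion=[0,0,0.95,0,0,0,0,0,0,0,0,0,0,1,0,0,0,0,0,0,1,0,0,0,0,0,0,1,0,0,0,0,0,0,1], grip_force=50)

```text
t: 7.4
eef_pos: [0.6301, -0.2732, 0.0835]
tool_rot: [0.139, 0.753, 0.622, -0.165]
contact_force: [1.2, 1.0, -0.1]
gripper_width: 0.686
grasp_force: 54.0
```

Call:
servo_tool(motion=[0,0,0,0,0,0,1,0,0,0,0,0,0,1])

```text
t: 7.65
eef_pos: [0.6301, -0.2732, 0.0834]
tool_rot: [0.139, 0.753, 0.622, -0.165]
contact_force: [2.2, 2.7, 1.0]
gripper_width: 0.688
grasp_force: 54.2
```

```bash
cat >> h.py <<'E'
Rst=Ro.from_rotvec([0,0,np.radians(20)-Y0])*Rpre*Ro.from_rotvec([0,np.pi/2,0])
P=np.array([.58,-.08,0])
E
python3 - <<'E'
from h import *
o,R,p=state(); print(p)
s=plan([(p+[0,.01,.11],R,6),(P+[0,0,.13],Rst,17),(P+[0,0,.065],Rst,4)],1)
print(s[1], np.round(Rst.as_matrix(),2).tolist())
E
```

```text
[ 0.62597967 -0.29554735  0.0344561 ]
[-0.31, -0.01, -0.87, 0, 0, 0, 1, -0.31, -0.02, -0.86, 0, 0, 0, 1, -0.31, -0.01, -0.87, 0, 0, 0, 1, -0.32, -0.01, -0.86, 0, 0, 0, 1, -0.31, -0.01, -0.87, 0, 0, 0, 1]
[-0.31, -0.02, -0.87, 0, 0, 0, 1, 0.31, -0.32, -0.19, -0.15, 0.55, 0.42, 1, 0.31, -0.34, -0.15, -0.15, 0.56, 0.42, 1, 0.3, -0.37, -0.12, -0.15, 0.55, 0.42, 1, 0.3, -0.41, -0.08, -0.16, 0.56, 0.42, 1]
[0.27, -0.43, -0.04, -0.15, 0.55, 0.41, 1, 0.26, -0.47, -0.02, -0.15, 0.56, 0.42, 1, 0.23, -0.49, 0.02, -0.15, 0.55, 0.42, 1, 0.2, -0.52, 0.04, -0.15, 0.56, 0.42, 1, 0.16, -0.55, 0.07, -0.15, 0.55, 0.42, 1]
[0.14, -0.57, 0.08, -0.16, 0.55, 0.42, 1, 0.09, -0.6, 0.1, -0.15, 0.56, 0.42, 1, 0.05, -0.62, 0.12, -0.15, 0.55, 0.42, 1, 0, -0.63, 0.12, -0.15, 0.56, 0.42, 1, -0.04, -0.65, 0.12, -0.15, 0.55, 0.42, 1]
[-0.08, -0.66, 0.13, -0.15, 0.56, 0.41, 1, -0.14, -0.68, 0.12, -0.15, 0.55, 0.42, 1, -0.18, -0.68, 0.11, -0.16, 0.56, 0.42, 1, -0.74, 0, 0.34, 0, 0, 0, 1, -0.73, 0, 0.35, 0, 0, 0, 1]
[-0.74, 0, 0.34, 0, 0, 0, 1, -0.73, 0, 0.35, 0, 0, 0, 1]
[ 0.58012404 -0.07995735  0.06506471] [[0.4, 0.34, 0.85], [0.14, -0.94, 0.31], [0.91, -0.0, -0.42]]
```

Call:
servo_tool(motion=[-0.31,0,-0.87,0,0,0,1,-0.31,0,-0.87,0,0,0,1,-0.31,0,-0.87,0,0,0,1,-0.31,0,-0.87,0,0,0,1,-0.31,0,-0.87,0,0,0,1])

```text
t: 8.28
eef_pos: [0.631, -0.2653, 0.1767]
tool_rot: [0.139, 0.753, 0.621, -0.165]
contact_force: [0.5, -0.1, -2.8]
gripper_width: 0.688
grasp_force: 54.5
```

Call:
servo_tool(motion=[-0.31,0,-0.87,0,0,0,1,0.31,-0.32,-0.19,-0.15,0.55,0.42,1,0.31,-0.34,-0.15,-0.15,0.55,0.42,1,0.3,-0.37,-0.12,-0.15,0.55,0.42,1,0.3,-0.41,-0.08,-0.15,0.55,0.42,1])

```text
t: 8.9
eef_pos: [0.6103, -0.2301, 0.1951]
tool_rot: [0.088, 0.835, 0.543, 0.008]
contact_force: [0.1, -0.1, -2.7]
gripper_width: 0.684
grasp_force: 54.5
```

Call:
servo_tool(motion=[0.27,-0.43,-0.04,-0.15,0.55,0.42,1,0.26,-0.47,-0.02,-0.15,0.56,0.42,1,0.23,-0.49,0.02,-0.15,0.56,0.42,1,0.2,-0.52,0.04,-0.15,0.56,0.42,1,0.16,-0.55,0.07,-0.15,0.56,0.42,1])

```text
t: 9.52
eef_pos: [0.5804, -0.1855, 0.1859]
tool_rot: [0.018, 0.883, 0.411, 0.224]
contact_force: [-0.1, 1.0, -2.6]
gripper_width: 0.686
grasp_force: 54.5
```

Call:
servo_tool(motion=[0.14,-0.57,0.08,-0.15,0.56,0.42,1,0.09,-0.6,0.1,-0.15,0.56,0.42,1,0.05,-0.62,0.12,-0.15,0.56,0.42,1,0,-0.63,0.12,-0.15,0.56,0.42,1,-0.04,-0.65,0.12,-0.15,0.56,0.42,1])

```text
t: 10.15
eef_pos: [0.5597, -0.1471, 0.1766]
tool_rot: [-0.044, 0.878, 0.319, 0.353]
contact_force: [0.1, 0.2, -2.3]
gripper_width: 0.689
grasp_force: 54.5
```

Call:
servo_tool(motion=[-0.08,-0.66,0.13,-0.15,0.56,0.42,1,-0.14,-0.68,0.12,-0.15,0.55,0.42,1,-0.18,-0.68,0.11,-0.16,0.56,0.42,1,0,0,0,0,0,0,1,0,0,0,0,0,0,1])

```text
t: 10.78
eef_pos: [0.5444, -0.1573, 0.1966]
tool_rot: [-0.118, 0.859, 0.233, 0.44]
contact_force: [-0.2, 0.3, -2.4]
gripper_width: 0.685
grasp_force: 54.8
```

```bash
python3 - <<'E'
from h import *
o,R,p=state(); print(p,np.degrees((Rst.inv()*R).as_rotvec()),o["contact_force"],np.round(o["q"],2))
im=bot.read_camera("scene")[:,:,::-1]; cv2.imwrite("pics/s2.png",cv2.resize(im[90:300,130:430],(750,525)))
E
```

```text
[ 0.58229795 -0.13525754  0.16502107] [  8.80903803 -10.77171278  -5.29091139] [-0.1710612   0.27635982 -2.44101282] [ 1.34  0.74 -1.09  2.18 -1.37  0.17  0.85]
```

View pics/s2.png

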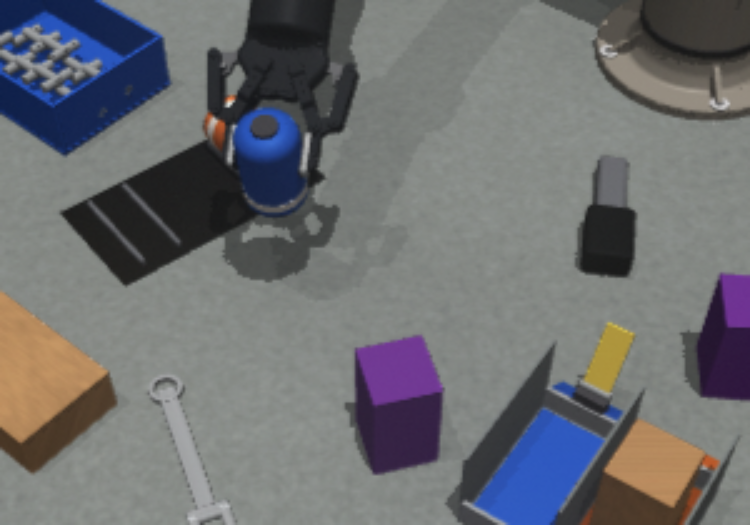

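The can is held above (265,150), dome up but short of vertical, because joints 5 and 6 are at their limits. A more tangential direction should help, so I'll turn the tool's azimuth back to about 90°.

```bash
cat >> h.py <<'E'
def Rstand(az): return Ro.from_rotvec([0,0,np.radians(az)-Y0])*Rpre*Ro.from_rotvec([0,np.pi/2,0])
E
python3 - <<'E'
from h import *
o,R,p=state(); z=R.apply([0,0,1]); print("tilt",np.degrees(np.arccos(-z[2])),"az",np.degrees(np.arctan2(z[1],z[0])), "x",R.apply([1,0,0]))
s=plan([([.57,-.06,.15],Rstand(92),10)],1)
E
```

```text
tilt 54.20129222973412 az 30.222391398891375 x [0.50396118 0.29695592 0.81107355]
[-0.02, -0.1, 0.17, 0.62, 0.11, -0.36, 1, -0.01, -0.09, 0.19, 0.62, 0.12, -0.37, 1, 0.01, -0.06, 0.23, 0.62, 0.11, -0.36, 1, 0.02, -0.04, 0.26, 0.62, 0.12, -0.36, 1, 0.04, -0.01, 0.29, 0.62, 0.11, -0.36, 1]
[0.04, 0.02, 0.31, 0.62, 0.12, -0.36, 1, 0.04, 0.05, 0.33, 0.62, 0.11, -0.37, 1, 0.05, 0.09, 0.35, 0.62, 0.12, -0.36, 1, 0.06, 0.12, 0.36, 0.63, 0.11, -0.36, 1, 0.05, 0.17, 0.38, 0.62, 0.11, -0.36, 1]
```

Call:
servo_tool(motion=[-0.02,-0.1,0.17,0.62,0.11,-0.36,1,0,-0.1,0.2,0.62,0.11,-0.36,1,0,-0.06,0.23,0.62,0.11,-0.36,1,0.02,-0.04,0.26,0.62,0.12,-0.36,1,0.04,0,0.3,0.62,0.12,-0.36,1])

```text
t: 11.45
eef_pos: [0.5548, -0.1374, 0.185]
tool_rot: [-0.263, 0.749, 0.437, 0.422]
contact_force: [0.5, 0.2, -2.1]
gripper_width: 0.69
grasp_force: 54.7
```

Call:
servo_tool(motion=[0.04,0.02,0.3,0.62,0.12,-0.36,1,0.04,0.05,0.33,0.62,0.12,-0.36,1,0.05,0.1,0.35,0.62,0.12,-0.36,1,0.06,0.12,0.36,0.62,0.12,-0.36,1,0.05,0.15,0.38,0.62,0.12,-0.36,1])

```text
t: 12.08
eef_pos: [0.5721, -0.1082, 0.1729]
tool_rot: [-0.389, 0.584, 0.606, 0.374]
contact_force: [0.4, 0.2, -2.2]
gripper_width: 0.679
grasp_force: 54.8
```

Call:
servo_tool(motion=[0,0,0,0,0,0,1])

```text
t: 12.2
eef_pos: [0.5728, -0.107, 0.1729]
tool_rot: [-0.388, 0.585, 0.605, 0.375]
contact_force: [0.2, 0.5, -1.7]
gripper_width: 0.692
grasp_force: 54.8
```

```bash
python3 - <<'E'
from h import *
o,R,p=state(); z=R.apply([0,0,1]); print(p,np.round(o["q"],2),"tilt",np.degrees(np.arccos(-z[2])),"az",np.degrees(np.arctan2(z[1],z[0])), "x",R.apply([1,0,0]))
print(np.degrees((Rstand(92).inv()*R).as_rotvec()))
s=plan([([.57,-.06,.15],Rstand(92),6)],1)
E
```

```text
[ 0.57105204 -0.05792045  0.15043316] [ 0.9   0.93 -0.69  1.67 -0.54  1.22  0.67] tilt 65.38149800559012 az 91.98948612508082 x [-0.01456075  0.41631984  0.90910163]
[-0.00956223  0.3624574  -0.00126037]
[-0.01, -0.01, -0.01, 0, -0.01, 0, 1, -0.01, -0.01, -0.02, 0, 0, 0, 1, 0, -0.01, -0.01, 0, -0.01, 0, 1, -0.01, -0.01, -0.02, 0, -0.01, 0, 1, -0.01, -0.01, -0.01, 0, -0.01, 0, 1]
[-0.01, -0.01, -0.01, 0, 0, 0, 1]
```

Call:
servo_tool(motion=[-0.77,0,0.35,0,0,0,1,-0.77,0,0.35,0,0,0,1,-0.77,0,0.35,0,0,0,1,-0.77,0,0.35,0,0,0,1,-0.6,0,0.27,0,0,0,1])

```text
t: 12.82
eef_pos: [0.571, -0.1096, 0.0902]
tool_rot: [-0.389, 0.586, 0.603, 0.376]
contact_force: [-0.1, 0.5, -2.9]
gripper_width: 0.687
grasp_force: 54.8
```

Call:
servo_tool(motion=[-0.14,0,0.06,0,0,0,1,-0.14,0,0.06,0,0,0,1,0,0,0,0,0,0,1])

```text
t: 13.2
eef_pos: [0.5715, -0.1096, 0.0859]
tool_rot: [-0.388, 0.586, 0.604, 0.376]
contact_force: [0.9, 0.5, -2.7]
gripper_width: 0.68
grasp_force: 54.8
```

```bash
python3 - <<'E'
from h import *
from scipy.optimize import minimize
o,R,p=state(); print(p,o["contact_force"],np.degrees((Rstand(92).inv()*R).as_rotvec()))
im=bot.read_camera("scene")[:,:,::-1]; C=cal("scene"); im=im.copy()
ax=R.apply((Rstand(92).inv()).apply([0,0,1]))
for col,q in (((0,255,0),p-.007*ax),):
    h=cv2.convexHull(np.float32(proj(can(q,ax),C))); cv2.polylines(im,[np.int32(h)],1,col,1)
u=proj(p,C)[0].astype(int); cv2.imwrite("pics/s3.png",cv2.resize(im[u[1]-60:u[1]+60,u[0]-80:u[0]+80],(640,480),interpolation=2))
E
```

```text
[ 0.56995686 -0.06051745  0.06345386] [ 0.87555542  0.49057527 -2.69749964] [-0.20098474  0.44268803  0.15669154]
```

View pics/s3.png

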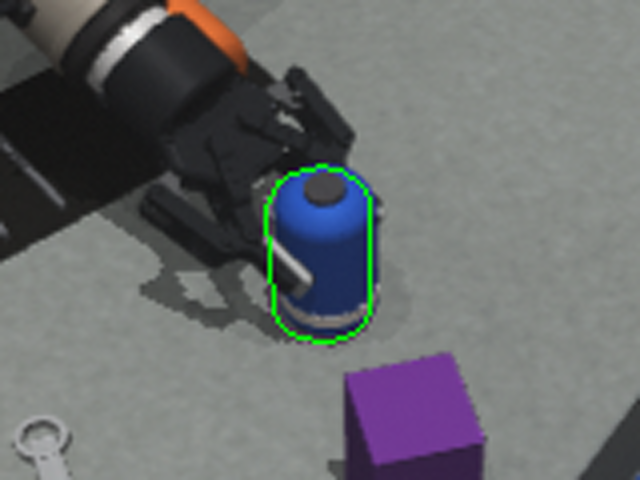

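The can is upright and centred at (325,250), about 6 mm above the counter. Lowering slowly.

Call:
servo_tool(motion=[-0.09,0,0.04,0,0,0,1,-0.09,0,0.04,0,0,0,1,0,0,0,0,0,0,1])

```text
t: 13.62
eef_pos: [0.5712, -0.1097, 0.0815]
tool_rot: [-0.389, 0.586, 0.603, 0.376]
contact_force: [-0.8, 0.8, -2.3]
gripper_width: 0.683
grasp_force: 54.8
```

Call:
servo_tool(motion=[-0.05,0,0.02,0,0,0,1,-0.05,0,0.02,0,0,0,1,0,0,0,0,0,0,1])

```text
t: 14.0
eef_pos: [0.5713, -0.1097, 0.0794]
tool_rot: [-0.389, 0.586, 0.604, 0.376]
contact_force: [0.2, 0.2, -2.5]
gripper_width: 0.685
grasp_force: 54.8
```

Call:
servo_tool(motion=[-0.05,0,0.02,0,0,0,1,-0.05,0,0.02,0,0,0,1,0,0,0,0,0,0,1])

```text
t: 14.38
eef_pos: [0.5712, -0.1098, 0.0772]
tool_rot: [-0.389, 0.586, 0.603, 0.376]
contact_force: [0.5, 0.3, -2.1]
gripper_width: 0.683
grasp_force: 54.8
```

Call:
servo_tool(motion=[-0.05,0,0.02,0,0,0,1,0,0,0,0,0,0,1])

```text
t: 14.62
eef_pos: [0.5713, -0.1097, 0.0769]
tool_rot: [-0.389, 0.586, 0.604, 0.376]
contact_force: [-0.5, -1.3, 2.3]
gripper_width: 0.683
grasp_force: 54.9
```

Call:
servo_tool(motion=[0,0,0,0,0,0,0.6,0,0,0,0,0,0,0.3,0,0,0,0,0,0,0,0,0,0,0,0,0,0,0,0,-0.3,0,0,0,0])

```text
t: 15.25
eef_pos: [0.5713, -0.1152, 0.0787]
tool_rot: [-0.389, 0.586, 0.604, 0.376]
contact_force: [-0.1, 0.1, -0.2]
gripper_width: 0.999
grasp_force: 0.0
```

Call:
servo_tool(motion=[0,0,-0.6,0,0,0,0,0,0,-0.9,0,0,0,0,0,0,-1,0,0,0,0,0,0,-1,0,0,0,0,0,0,-1,0,0,0,0])

```text
t: 15.88
eef_pos: [0.5741, -0.1993, 0.1169]
tool_rot: [-0.388, 0.586, 0.603, 0.376]
contact_force: [0.5, -0.8, -0.5]
gripper_width: 0.999
grasp_force: 0.0
```

```bash
python3 - <<'E'
from h import *
from scipy.optimize import minimize
M={};CC={}
o,R,p=state(); print(p)
for c in ("scene","top"):
    im=bot.read_camera(c)[:,:,::-1].copy(); cv2.imwrite(f"pics/{c}4.png",im); CC[c]=cal(c); hsv=cv2.cvtColor(im,cv2.COLOR_BGR2HSV)
    m=((abs(hsv[...,0].astype(int)-113)<14)&(hsv[...,1]>100)&(hsv[...,2]>30)).astype(np.uint8)
    n,l,s,ce=cv2.connectedComponentsWithStats(m); u=proj([.570,-.06,.05],CC[c])[0]
    i=min([k for k in range(1,n) if s[k,4]>200],key=lambda k:np.hypot(*(ce[k]-u))); print(c,u,ce[i],s[i])
    mm=np.zeros_like(m); cv2.fillConvexPoly(mm,cv2.convexHull(np.argwhere(l==i)[:,::-1].astype(np.int32)),1)
    M[c]=cv2.resize(mm,None,fx=4,fy=4,interpolation=0)
def f(x):
    e=0
    for c in M:
        s=sil(can(np.array([x[0],x[1],.05]),[0,0,1],-.028),CC[c]); e+=1-(s&M[c]).sum()/(s|M[c]).sum()
    return e
r=minimize(f,[.57,-.06],method="Nelder-Mead",options=dict(initial_simplex=[[.57,-.06],[.58,-.06],[.57,-.05]])); print(r.x,r.fun)
out=[]
for c in M:
    im=cv2.imread(f"pics/{c}4.png"); h=cv2.convexHull(np.float32(proj(can(np.array([r.x[0],r.x[1],.05]),[0,0,1]),CC[c]))); cv2.polylines(im,[np.int32(h)],1,(0,255,0),1)
    u=proj([.57,-.06,.05],CC[c])[0].astype(int); out.append(cv2.resize(im[u[1]-50:u[1]+50,u[0]-50:u[0]+50],(400,400)))
cv2.imwrite("pics/z4.png",np.hstack(out))
E
```

```text
[ 0.57262665 -0.1502395   0.09444919]
scene [266.38125126 200.06335737] [267.38451268 198.89185581] [255 180  25  37 749]
top [306.72421333 226.28618704] [307.12605042 225.96638655] [295 212  26  28 476]
[ 0.5688266  -0.05994095] 0.1329109684492893
```

View pics/z4.png

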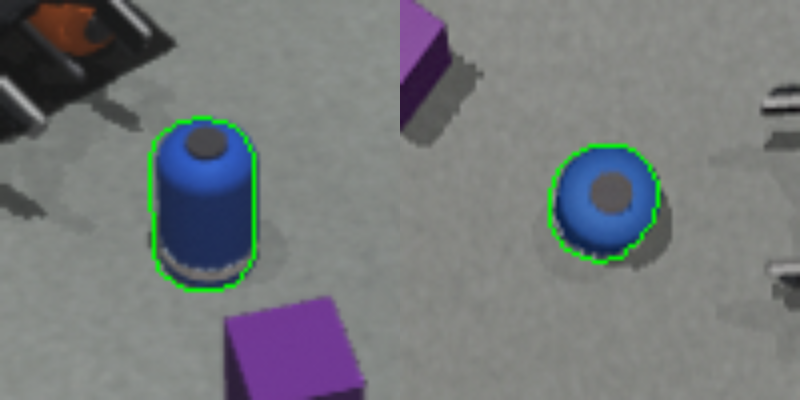

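```bash
cat >> h.py <<'E'
RB=Rdown(np.pi/2+.0904); F2=np.array([.569,-.060,0])
E
python3 - <<'E'
from h import *
plan([([.571,-.14,.20],RB,10),(F2+[0,0,.18],RB,5)],0)
E
```

```text
[0.81, 0, -0.15, 0.02, -0.76, -0.04, 0, 0.79, 0, -0.2, 0.03, -0.76, -0.04, 0, 0.76, 0, -0.26, 0.02, -0.76, -0.03, 0, 0.73, 0.01, -0.31, 0.03, -0.76, -0.04, 0, 0.69, 0, -0.35, 0.02, -0.76, -0.04, 0]
[0.64, 0.01, -0.4, 0.03, -0.75, -0.04, 0, 0.6, 0, -0.43, 0.02, -0.76, -0.04, 0, 0.54, 0.01, -0.46, 0.03, -0.76, -0.04, 0, 0.48, 0, -0.48, 0.02, -0.76, -0.03, 0, 0.43, 0.01, -0.5, 0.03, -0.76, -0.04, 0]
[0.8, 0.05, 0.2, 0, 0, 0, 0, 0.8, 0.05, 0.2, 0, 0, 0, 0, 0.8, 0.06, 0.2, 0, 0, 0, 0, 0.79, 0.05, 0.2, 0, 0, 0, 0, 0.8, 0.05, 0.2, 0, 0, 0, 0]
```

Call:
servo_tool(motion=[0.81,0,-0.15,0.02,-0.76,-0.04,0,0.79,0,-0.2,0.03,-0.76,-0.04,0,0.76,0,-0.26,0.02,-0.76,-0.04,0,0.73,0,-0.31,0.03,-0.76,-0.04,0,0.69,0,-0.35,0.02,-0.76,-0.04,0])

```text
t: 16.6
eef_pos: [0.5724, -0.171, 0.1927]
tool_rot: [-0.201, 0.656, 0.701, 0.195]
contact_force: [0.6, 0.3, -0.5]
gripper_width: 0.996
grasp_force: 0.0
```

Call:
servo_tool(motion=[0.64,0,-0.4,0.03,-0.76,-0.04,0,0.6,0,-0.43,0.02,-0.76,-0.04,0,0.54,0,-0.46,0.03,-0.76,-0.04,0,0.48,0,-0.48,0.02,-0.76,-0.04,0,0.43,0,-0.5,0.03,-0.76,-0.04,0])

```text
t: 17.23
eef_pos: [0.5691, -0.1359, 0.2541]
tool_rot: [0.0, 0.672, 0.741, -0.001]
contact_force: [-0.4, 0.6, 0.0]
gripper_width: 1.001
grasp_force: 0.0
```

Call:
servo_tool(motion=[0.8,0.05,0.2,0,0,0,0,0.8,0.05,0.2,0,0,0,0,0.8,0.05,0.2,0,0,0,0,0.8,0.05,0.2,0,0,0,0,0,0,0,0,0,0,0])

```text
t: 17.85
eef_pos: [0.5669, -0.0708, 0.2368]
tool_rot: [-0.002, 0.671, 0.741, 0.0]
contact_force: [0.3, -0.2, -0.0]
gripper_width: 1.0
grasp_force: 0.0
```

```bash
python3 - <<'E'
from h import *
o,R,p=state(); print(p,np.round(o["q"],2),np.degrees((RB.inv()*R).as_rotvec()))
plan([(F2+[0,0,.18],RB,2),(F2+[0,0,.075],RB,6)],0)
E
```

```text
[ 0.56677607 -0.0706459   0.18280208] [ 0.3   0.41 -0.36  1.85  0.17  0.92 -0.04] [ 0.11289724  0.20303518 -0.51144727]
[0.26, 0.08, 0.07, -0.01, -0.01, 0.03, 0, 0.27, 0.08, 0.07, 0, -0.01, 0.03, 0, 0, 0, 0.88, 0, 0, 0, 0, 0, 0, 0.87, 0, 0, 0, 0, 0, 0, 0.88, 0, 0, 0, 0]
[0, 0, 0.87, 0, 0, 0, 0, 0, 0, 0.88, 0, 0, 0, 0, 0, 0, 0.87, 0, 0, 0, 0]
```

Call:
servo_tool(motion=[0.26,0.08,0.07,0,0,0.03,0,0.27,0.08,0.07,0,0,0.03,0,0,0,0.9,0,0,0,0,0,0,0.9,0,0,0,0,0,0,0.9,0,0,0,0])

```text
t: 18.48
eef_pos: [0.5687, -0.0618, 0.1788]
tool_rot: [-0.002, 0.675, 0.737, -0.0]
contact_force: [-0.9, 0.7, 0.1]
gripper_width: 1.002
grasp_force: 0.0
```

Call:
servo_tool(motion=[0,0,0.9,0,0,0,0,0,0,0.9,0,0,0,0,0,0,0.95,0,0,0,0,0,0,0,0,0,0,0,0,0,0,0,0,0,0.2])

```text
t: 19.1
eef_pos: [0.5696, -0.0612, 0.126]
tool_rot: [-0.001, 0.675, 0.738, 0.001]
contact_force: [0.0, 0.3, 1.4]
gripper_width: 0.815
grasp_force: 0.0
```

Call:
servo_tool(motion=[0,0,0,0,0,0,0.25,0,0,0,0,0,0,0.3,0,0,0,0,0,0,0.35,0,0,0,0,0,0,0.5,0,0,0,0,0,0,1], grip_force=40)

```text
t: 19.73
eef_pos: [0.5695, -0.0614, 0.1268]
tool_rot: [-0.001, 0.675, 0.738, 0.001]
contact_force: [-2.1, -0.7, 6.9]
gripper_width: 0.684
grasp_force: 42.2
```

Call:
servo_tool(motion=[0,0,0,0,0,0,1,0,0,0,0,0,0,1])

```text
t: 19.98
eef_pos: [0.5695, -0.0614, 0.1268]
tool_rot: [-0.001, 0.675, 0.738, 0.001]
contact_force: [-3.1, 0.0, 6.9]
gripper_width: 0.686
grasp_force: 42.2
```

```bash
python3 - <<'E'
from h import *
o,R,p=state(); print(p,o["contact_force"])
B=np.array([.6084,.2014,0])
s=plan([(p+[0,0,.14],RB,7),(B+[0,0,.21],RB,14)],1)
E
```

```text
[ 0.56945756 -0.06130678  0.07280602] [-3.1331589   0.0425985   6.90390012]
[0, 0, -1, 0, 0, 0, 1, 0, 0, -1, 0, 0, 0, 1, 0.01, 0, -1, 0, 0, -0.01, 1, 0, 0, -1, 0, -0.01, 0, 1, 0, 0, -1, 0, 0, 0, 1]
[0, 0, -1, 0, 0, 0, 1, 0, 0, -1, 0, 0, 0, 1, 0.92, 0.22, 0.01, 0, 0, 0, 1, 0.92, 0.23, 0.01, 0, 0, 0, 1, 0.93, 0.22, 0.01, 0, 0, 0, 1]
[0.92, 0.22, 0.01, 0, 0, 0, 1, 0.92, 0.22, 0.01, 0, 0, 0, 1, 0.92, 0.23, 0.01, 0, 0, 0, 1, 0.93, 0.22, 0.01, 0, 0, 0, 1, 0.92, 0.22, 0.01, 0, 0, 0, 1]
[0.92, 0.22, 0.01, 0, 0, 0, 1, 0.92, 0.23, 0.01, 0, 0, 0, 1, 0.92, 0.22, 0.01, 0, 0, 0, 1, 0.93, 0.22, 0.01, 0, 0, 0, 1, 0.92, 0.22, 0.01, 0, 0, 0, 1]
[0.92, 0.23, 0.01, 0, 0, 0, 1]
```

Call:
servo_tool(motion=[0,0,-0.5,0,0,0,1,0,0,-1,0,0,0,1,0,0,-1,0,0,0,1,0,0,-1,0,0,0,1,0,0,-1,0,0,0,1])

```text
t: 20.6
eef_pos: [0.5691, -0.0616, 0.2167]
tool_rot: [-0.001, 0.675, 0.738, 0.0]
contact_force: [0.2, -0.0, -2.0]
gripper_width: 0.685
grasp_force: 43.8
```

Call:
servo_tool(motion=[0,0,-1,0,0,0,1,0,0,-1,0,0,0,1,0,0,-0.5,0,0,0,1,0.9,0.22,0,0,0,0,1,0.9,0.22,0,0,0,0,1])

```text
t: 21.22
eef_pos: [0.5747, -0.0232, 0.2651]
tool_rot: [-0.002, 0.675, 0.738, 0.0]
contact_force: [0.2, -0.6, -1.9]
gripper_width: 0.689
grasp_force: 43.9
```

Call:
servo_tool(motion=[0.9,0.22,0,0,0,0,1,0.9,0.22,0,0,0,0,1,0.9,0.22,0,0,0,0,1,0,0,0,0,0,0,1])

```text
t: 21.72
eef_pos: [0.5835, 0.0325, 0.2659]
tool_rot: [-0.001, 0.674, 0.739, 0.001]
contact_force: [0.5, -0.4, -1.5]
gripper_width: 0.684
grasp_force: 43.8
```

```bash
python3 - <<'E'
from h import *
o,R,p=state(); print(p,o["contact_force"])
C=cal("wrist"); im=bot.read_camera("wrist")[:,:,::-1].copy(); cv2.imwrite("pics/w5raw.png",im)
r=[.6046,.2437,.0904]
def W(P): P=np.atleast_2d(P)/1000; c,s=np.cos(r[2]),np.sin(r[2]); return np.c_[r[0]+c*P[:,0]-s*P[:,1],r[1]+s*P[:,0]+c*P[:,1],P[:,2]]
for y in(-84,0,84): 
    for a,b in [((70,y,95),(-70,y,95)),((70,y,0),(70,y,95)),((-70,y,0),(-70,y,95))]:
        cv2.line(im,*[tuple(int(v) for v in k) for k in proj(W([a,b]),C)],(0,255,0),1)
for x in(-70,70):cv2.line(im,*[tuple(int(v) for v in k) for k in proj(W([(x,-84,30),(x,84,30)]),C)],(0,255,0),1)
cv2.imwrite("pics/w5.png",im)
E
```

```text
[0.58343313 0.03262989 0.21192849] [ 0.50594684 -0.41760494 -1.46414726]
```

View pics/w5.png

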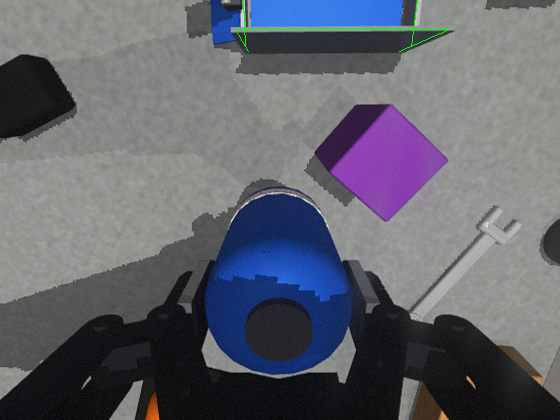

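The wall-top edge (row ≈29, cols 233–453) matches the rack model, and the can hangs upright in the grip. I'll carry on over the bay.

```bash
python3 - <<'E'
from h import *
B=np.array([.6084,.2014,0])
s=plan([(B+[0,0,.20],RB,9),(B+[0,0,.088],RB,7)],1)
E
```

```text
[0.93, 0.22, 0.07, 0, 0, 0, 1, 0.93, 0.23, 0.06, 0, 0, 0, 1, 0.93, 0.22, 0.07, 0, 0, 0, 1, 0.94, 0.22, 0.07, 0, -0.01, 0, 1, 0.93, 0.23, 0.07, 0, 0, 0, 1]
[0.93, 0.22, 0.06, 0, 0, 0, 1, 0.93, 0.23, 0.07, -0.01, 0, 0, 1, 0.93, 0.22, 0.06, 0, 0, 0, 1, 0.94, 0.22, 0.07, 0, 0, 0, 1, 0, 0, 0.8, 0, 0, 0, 1]
[0, 0, 0.8, 0, 0, 0, 1, 0, 0, 0.8, 0, 0, 0, 1, -0.01, 0, 0.8, 0, 0, 0, 1, 0, 0, 0.8, 0, 0, 0, 1, 0, 0, 0.8, 0, 0, 0, 1]
[0, 0, 0.8, 0, 0, 0, 1]
```

Call:
servo_tool(motion=[0.93,0.22,0.07,0,0,0,1,0.93,0.22,0.07,0,0,0,1,0.93,0.22,0.07,0,0,0,1,0.93,0.22,0.07,0,0,0,1,0.93,0.22,0.07,0,0,0,1])

```text
t: 22.4
eef_pos: [0.5972, 0.1261, 0.259]
tool_rot: [-0.001, 0.675, 0.738, 0.0]
contact_force: [0.5, 0.7, -2.3]
gripper_width: 0.687
grasp_force: 43.8
```

Call:
servo_tool(motion=[0.93,0.22,0.07,0,0,0,1,0.93,0.22,0.07,0,0,0,1,0.93,0.22,0.07,0,0,0,1,0.93,0.22,0.07,0,0,0,1,0,0,0,0,0,0,1])

```text
t: 23.02
eef_pos: [0.6077, 0.2027, 0.2535]
tool_rot: [-0.002, 0.674, 0.739, 0.001]
contact_force: [-0.4, -0.4, -1.7]
gripper_width: 0.689
grasp_force: 43.8
```

```bash
python3 - <<'E'
from h import *
o,R,p=state(); B=np.array([.6084,.2014,0]); print(p-B,R.inv().apply(B-p)/.02,np.degrees((RB.inv()*R).as_rotvec()))
a=bot.read_camera("top")[:,:,::-1];b=bot.read_camera("scene")[:,:,::-1]
cv2.imwrite("pics/z6.png",np.hstack([cv2.resize(a[160:270,120:230],(400,400),interpolation=2),cv2.resize(b[180:340,290:450],(400,400),interpolation=2)]))
E
```

```text
[-0.00077726  0.00146998  0.19952041] [-0.1114999   0.0423171   9.97565388] [ 0.05926647  0.19966893 -0.0431427 ]
```

Call:
servo_tool(motion=[-0.1,0.04,0.5,0,0,0,1,0,0,0.8,0,0,0,1,0,0,0.7,0,0,0,1,0,0,0.5,0,0,0,1,0,0,0.5,0,0,0,1])

```text
t: 23.75
eef_pos: [0.6089, 0.1984, 0.1928]
tool_rot: [-0.001, 0.675, 0.738, 0.0]
contact_force: [-0.3, -0.3, -2.4]
gripper_width: 0.686
grasp_force: 43.8
```

Call:
servo_tool(motion=[0,0,0.7,0,0,0,1,0,0,0.7,0,0,0,1,0,0,0.7,0,0,0,1,0,0,0.4,0,0,0,1,0,0,0,0,0,0,1])

```text
t: 24.38
eef_pos: [0.6086, 0.1984, 0.1429]
tool_rot: [-0.001, 0.675, 0.738, -0.0]
contact_force: [-0.3, 0.0, -2.3]
gripper_width: 0.686
grasp_force: 43.8
```

Call:
servo_tool(motion=[0.08,0,0.2,0,0,0,1,0,0,0.15,0,0,0,1,0,0,0.1,0,0,0,1,0,0,0,0,0,0,1])

```text
t: 24.88
eef_pos: [0.6087, 0.2001, 0.1346]
tool_rot: [-0.001, 0.675, 0.738, 0.0]
contact_force: [-0.4, -1.1, -1.6]
gripper_width: 0.686
grasp_force: 43.8
```

Call:
servo_tool(motion=[0,0,0.05,0,0,0,1,0,0,0.05,0,0,0,1,0,0,0,0,0,0,1])

```text
t: 25.25
eef_pos: [0.6087, 0.2001, 0.1326]
tool_rot: [-0.001, 0.675, 0.738, 0.0]
contact_force: [0.6, 0.1, -2.7]
gripper_width: 0.687
grasp_force: 43.8
```

Expected contact is at TCP z ≈ 0.131.

Call:
servo_tool(motion=[0,0,0.05,0,0,0,1,0,0,0,0,0,0,1])

```text
t: 25.5
eef_pos: [0.6087, 0.2001, 0.1316]
tool_rot: [-0.001, 0.675, 0.738, 0.0]
contact_force: [0.7, 0.3, -1.7]
gripper_width: 0.691
grasp_force: 43.8
```

Call:
servo_tool(motion=[0,0,0.03,0,0,0,1,0,0,0,0,0,0,1])

```text
t: 25.75
eef_pos: [0.6087, 0.2001, 0.131]
tool_rot: [-0.001, 0.675, 0.738, 0.0]
contact_force: [0.1, -0.4, -2.3]
gripper_width: 0.687
grasp_force: 43.8
```

Call:
servo_tool(motion=[0,0,0.03,0,0,0,1,0,0,0,0,0,0,1])

```text
t: 26.0
eef_pos: [0.6088, 0.2002, 0.1309]
tool_rot: [-0.001, 0.675, 0.738, 0.0]
contact_force: [-1.9, -0.4, 2.7]
gripper_width: 0.686
grasp_force: 44.2
```

Call:
servo_tool(motion=[0,0,0.03,0,0,0,1,0,0,0,0,0,0,1])

```text
t: 26.25
eef_pos: [0.6088, 0.2002, 0.1309]
tool_rot: [-0.001, 0.675, 0.738, 0.001]
contact_force: [-4.6, -0.6, 8.6]
gripper_width: 0.688
grasp_force: 44.8
```

Call:
servo_tool(motion=[0,0,-0.03,0,0,0,0.6,0,0,0,0,0,0,0.3,0,0,0,0,0,0,0.1,0,0,0,0,0,0,0.1,0,0,-0.3,0,0,0,0.1])

```text
t: 26.88
eef_pos: [0.6085, 0.2, 0.1361]
tool_rot: [-0.001, 0.675, 0.738, 0.0]
contact_force: [0.1, 0.1, -0.4]
gripper_width: 0.9
grasp_force: 0.0
```

Call:
servo_tool(motion=[0,0,-0.6,0,0,0,0.1,0,0,-0.8,0,0,0,0.1,0,0,-0.9,0,0,0,0.1,0,0,-0.9,0,0,0,0.1,0,0,-0.9,0,0,0,0.1])

```text
t: 27.5
eef_pos: [0.6089, 0.2, 0.2201]
tool_rot: [-0.001, 0.675, 0.738, 0.001]
contact_force: [0.0, 0.5, 0.1]
gripper_width: 0.903
grasp_force: 0.0
```

```bash
python3 - <<'E'
from h import *
o,R,p=state(); print(p)
r=[.6046,.2437,.0904]; c,s=np.cos(r[2]),np.sin(r[2])
Bx=np.array([c,s,0]); B=np.array([.6084,.2014,.004]); H=B-.083*Bx; H[2]=.045
for cam in ("top","scene"):
    im=bot.read_camera(cam)[:,:,::-1]; C=cal(cam); hsv=cv2.cvtColor(im,cv2.COLOR_BGR2HSV)
    m=((abs(hsv[...,0].astype(int)-25)<8)&(hsv[...,1]>120)&(hsv[...,2]>70)).astype(np.uint8)
    n,l,st,ce=cv2.connectedComponentsWithStats(m); uh=proj(H,C)[0]
    k=[i for i in range(1,n) if st[i,4]>20 and np.hypot(*(ce[i]-uh))<40]; print(cam,uh,[(st[i].tolist(),ce[i].round(1).tolist()) for i in k])
    for a in (.35,.45,.55,.65): T=H+.031*(np.array([0,0,1])*np.cos(a)-Bx*np.sin(a)); print(a,"mid",proj(T,C)[0].round(1))
    cv2.imwrite(f"pics/{cam}7.png",im)
a=cv2.imread("pics/top7.png");b=cv2.imread("pics/scene7.png")
cv2.imwrite("pics/z7.png",np.hstack([cv2.resize(a[150:270,110:230],(400,400),interpolation=2),cv2.resize(b[190:340,295:445],(400,400),interpolation=2)]))
E
```

```text
[0.60891507 0.20010706 0.16610912]
top [199.54092399 244.16492497] []
0.35 mid [197.1 247.9]
0.45 mid [197.2 249.2]
0.55 mid [197.4 250.4]
0.65 mid [197.6 251.5]
scene [366.44092999 245.03183739] [([364, 219, 20, 28, 297], [373.2, 232.5])]
0.35 mid [370.6 233.8]
0.45 mid [371.1 233.3]
0.55 mid [371.6 232.9]
0.65 mid [372.  232.7]
```

View pics/z7.png

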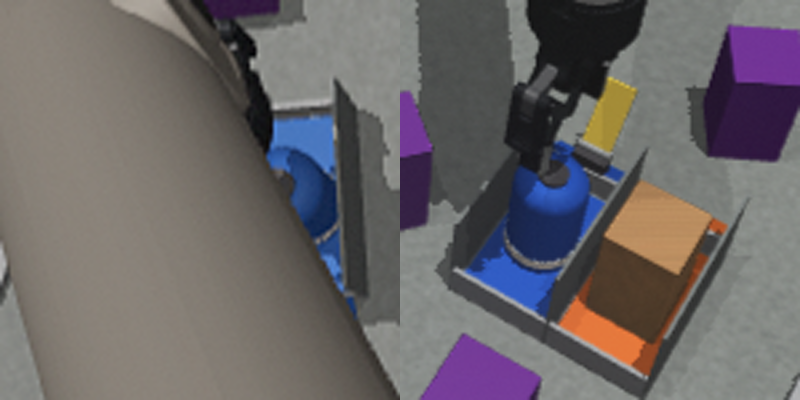

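The filter stands upright in the blue bay and the flag is still up at scene ≈(373,232). Next: close the fingers, drop in behind the flag and sweep it forward and down.

Call:
servo_tool(motion=[0,-0.8,0,0,0,0,1,0,-0.85,0,0,0,0,1,0,-0.85,0,0,0,0,1,0,-0.8,0,0,0,0,1,0,0,0,0,0,0,1], grip_force=20)

```text
t: 28.22
eef_pos: [0.5421, 0.1941, 0.2183]
tool_rot: [-0.001, 0.675, 0.738, 0.0]
contact_force: [0.7, 0.6, 0.1]
gripper_width: -0.003
grasp_force: 0.0
```

Call:
servo_tool(motion=[0,0,0,0,0,0,1,0,0,0,0,0,0,1])

```text
t: 28.48
eef_pos: [0.5437, 0.1941, 0.2185]
tool_rot: [-0.001, 0.675, 0.737, 0.001]
contact_force: [0.4, -0.3, 0.2]
gripper_width: 0.001
grasp_force: 0.0
```

```bash
python3 - <<'E'
from h import *
o,R,p=state(); B=np.array([.6084,.2014,0]); d=RB.inv().apply(p-B); print("bay x",d[1],"bay y",d[0],"tipz",o["eef_pos"][2]-bot.finger_overhang,bot.finger_overhang,o["gripper_width"])
E
```

```text
bay x -0.06507966580514533 bay y -0.0012848656496313082 tipz 0.14590727998120434 0.0726 0.0014820675602141278
```

Call:
servo_tool(motion=[0,0,0.8,0,0,0,1,0,0,0.8,0,0,0,1,0,0,0.8,0,0,0,1,0,0,0.65,0,0,0,1,0,0,0,0,0,0,1])

```text
t: 29.1
eef_pos: [0.5423, 0.194, 0.156]
tool_rot: [-0.002, 0.675, 0.738, -0.001]
contact_force: [-0.9, -0.1, 0.3]
gripper_width: -0.004
grasp_force: 0.0
```

Call:
servo_tool(motion=[0,-0.4,0.08,0,0,0,1,0,-0.4,0.08,0,0,0,1,0,-0.4,0.08,0,0,0,1,0,-0.5,0.25,0,0,0,1,0,-0.5,0.25,0,0,0,1])

```text
t: 29.72
eef_pos: [0.4987, 0.1904, 0.1426]
tool_rot: [-0.001, 0.675, 0.738, 0.001]
contact_force: [0.6, 0.6, 0.0]
gripper_width: -0.001
grasp_force: 0.3
```

Call:
servo_tool(motion=[0,-0.25,0.3,0,0,0,1,0,-0.25,0.3,0,0,0,1,0,0,0.1,0,0,0,1,0,0,0.1,0,0,0,1,0,0,0,0,0,0,1])

```text
t: 30.35
eef_pos: [0.4893, 0.1896, 0.1266]
tool_rot: [-0.001, 0.675, 0.738, 0.0]
contact_force: [0.1, -0.1, 0.7]
gripper_width: -0.004
grasp_force: 0.0
```

Fingertips are at z ≈ 0.054. Pressing down in small steps until the stop.

Call:
servo_tool(motion=[0,0,0.06,0,0,0,1,0,0,0.06,0,0,0,1,0,0,0,0,0,0,1])

```text
t: 30.72
eef_pos: [0.4892, 0.1896, 0.1243]
tool_rot: [-0.001, 0.675, 0.738, 0.0]
contact_force: [-0.6, -0.3, -0.3]
gripper_width: 0.002
grasp_force: 0.0
```

Call:
servo_tool(motion=[0,0,0.04,0,0,0,1,0,0,0,0,0,0,1])

```text
t: 30.98
eef_pos: [0.4892, 0.1896, 0.1235]
tool_rot: [-0.001, 0.675, 0.738, 0.0]
contact_force: [-0.1, 0.5, 0.7]
gripper_width: -0.006
grasp_force: 0.0
```

Call:
servo_tool(motion=[0,0,0.04,0,0,0,1,0,0,0,0,0,0,1])

```text
t: 31.22
eef_pos: [0.4892, 0.1896, 0.1228]
tool_rot: [-0.001, 0.675, 0.738, 0.0]
contact_force: [-0.9, 0.6, 1.4]
gripper_width: -0.001
grasp_force: 0.6
```

Call:
servo_tool(motion=[0,0,0.04,0,0,0,1,0,0,0,0,0,0,1])

```text
t: 31.48
eef_pos: [0.4892, 0.1896, 0.1224]
tool_rot: [-0.001, 0.675, 0.738, 0.0]
contact_force: [-1.2, -1.3, 6.5]
gripper_width: -0.002
grasp_force: 3.4
```

Call:
servo_tool(motion=[0,0,0.04,0,0,0,1,0,0,0,0,0,0,1])

```text
t: 31.72
eef_pos: [0.4892, 0.1897, 0.1221]
tool_rot: [-0.001, 0.675, 0.738, 0.0]
contact_force: [-4.8, -1.1, 12.0]
gripper_width: 0.004
grasp_force: 6.2
```

Call:
servo_tool(motion=[0,0,0.04,0,0,0,1,0,0,0,0,0,0,1])

```text
t: 31.98
eef_pos: [0.4892, 0.1897, 0.1218]
tool_rot: [-0.001, 0.675, 0.738, 0.0]
contact_force: [-5.4, -3.1, 18.8]
gripper_width: -0.0
grasp_force: 9.1
```

Call:
servo_tool(motion=[0,0,-0.3,0,0,0,1,0,0,-0.8,0,0,0,1,0,0,-1,0,0,0,1,0,0,-1,0,0,0,1,0,0,-1,0,0,0,1])

```text
t: 32.6
eef_pos: [0.4893, 0.1894, 0.2037]
tool_rot: [-0.001, 0.675, 0.738, 0.001]
contact_force: [0.8, 0.1, 0.2]
gripper_width: -0.001
grasp_force: 0.0
```

Call:
servo_tool(motion=[-0.8,0,-0.8,0,0,0,1,-0.8,0,-0.8,0,0,0,1,-0.8,0,-0.8,0,0,0,1,-0.9,0,-0.5,0,0,0,1,-0.9,0,0,0,0,0,1])

```text
t: 33.22
eef_pos: [0.4972, 0.1053, 0.2618]
tool_rot: [-0.0, 0.675, 0.738, 0.001]
contact_force: [0.2, 0.2, -0.4]
gripper_width: 0.002
grasp_force: 0.0
```

Call:
servo_tool(motion=[-0.9,0,0,0,0,0,1,-0.9,0,0,0,0,0,1,-0.9,0,0,0,0,0,1,-0.5,0,0,0,0,0,1,0,0,0,0,0,0,1])

```text
t: 33.85
eef_pos: [0.5024, 0.0414, 0.2603]
tool_rot: [-0.001, 0.676, 0.737, 0.001]
contact_force: [-0.2, 0.9, 0.4]
gripper_width: -0.004
grasp_force: 0.0
```

```bash
python3 - <<'E'
from h import *
r=.0904; Bx=np.array([np.cos(r),np.sin(r),0]); By=np.array([-Bx[1],Bx[0],0]); B=np.array([.6084,.2014,.004]); H=B-.083*Bx; H[2]=.045
for cam in ("top","scene"):
    im=bot.read_camera(cam)[:,:,::-1]; C=cal(cam); hsv=cv2.cvtColor(im,cv2.COLOR_BGR2HSV); cv2.imwrite(f"pics/{cam}9.png",im)
    m=((abs(hsv[...,0].astype(int)-25)<8)&(hsv[...,1]>120)&(hsv[...,2]>60)).astype(np.uint8)
    n,l,st,ce=cv2.connectedComponentsWithStats(m); uh=proj(H,C)[0]
    print(cam,[(st[i].tolist(),ce[i].round(1).tolist()) for i in range(1,n) if st[i,4]>20 and np.hypot(*(ce[i]-uh))<60])
    for a in (1.2,1.35,1.5):
        d=np.array([0,0,1])*np.cos(a)-Bx*np.sin(a); q=proj(np.array([H+d*k+By*s for k in(.008,.062) for s in(-.013,.013)]),C); print(a,q.min(0).round(1),q.max(0).round(1),q.mean(0).round(1))
    hb=((abs(hsv[...,0].astype(int)-113)<14)&(hsv[...,1]>100)).astype(np.uint8)
    for nm in("filter_blue_c","carton_c","flag_tip"): print(nm,[(np.round(x["uv"]).tolist(),round(x["p"],2)) for x in bot.boxes_of(cam,nm)][:3], end=" ")
    print("expect can",proj(B+[0,0,.05],C)[0].round(1))
E
```

```text
top [([194, 245, 10, 25, 159], [197.6, 258.0])]
1.2 [193.  246.8] [204.9 269.1] [199.  257.9]
1.35 [193.9 247. ] [205.1 270.3] [199.5 258.6]
1.5 [194.2 247.1] [206.  270.9] [200. 259.]
filter_blue_c [([188.0, 203.0], 0.85)] carton_c [([156.0, 209.0], 0.85), ([177.0, 136.0], 0.82), ([161.0, 303.0], 0.62)] flag_tip [([197.0, 259.0], 0.62)] expect can [197.1 209.1]
scene [([364, 224, 22, 23, 246], [374.7, 234.9])]
1.2 [363.  219.4] [385.2 244.7] [374.1 232. ]
1.35 [363.  221.2] [385.  244.9] [374. 233.]
1.5 [363.  223.4] [384.6 245.2] [373.8 234.2]
filter_blue_c [] carton_c [([323.0, 350.0], 0.92), ([287.0, 255.0], 0.84), ([385.0, 286.0], 0.83)] flag_tip [([376.0, 234.0], 0.68)] expect can [348.6 268.6]
```

The scene flag matches a fold of 1.5. The network missed the filter in the scene view, so I'll check that it stands by colour fit.

```bash
python3 - <<'E'
from h import *
C=cal("scene"); B=np.array([.6084,.2014,.054])
a=cv2.imread("pics/scene7.png").astype(int); b=cv2.imread("pics/scene9.png").astype(int)
m=cv2.resize(sil(can(B,[0,0,1]),C),(560,420),interpolation=0)>0
print("diff frac in can vs after-release view", (abs(a-b).max(2)>25)[m].mean())
# dome nut: dark grey (low saturation) patch at top
hsv=cv2.cvtColor(b.astype(np.uint8),cv2.COLOR_BGR2HSV); u=proj(B+[0,0,.05],C)[0]
w=np.zeros_like(m); x,y=u.astype(int); w[y-8:y+9,x-10:x+11]=1
k=np.argwhere((hsv[...,1]<70)&(hsv[...,2]<120)&w&m); print("nut expected",u,"seen",k.mean(0)[::-1],len(k))
print("blue frac in sil",((abs(hsv[...,0].astype(int)-113)<14)&(hsv[...,1]>100))[m].mean())
o=bot.get_obs();print(o["t"],np.abs(o["joint_vel"]).max())
E
```

```text
diff frac in can vs after-release view 0.1287375415282392
nut expected [351.35042616 254.73795962] seen [352.10588235 254.64705882] 85
blue frac in sil 0.8272425249169435
34.25 0.002663362279573622
```

The nut shows exactly where it should for an upright can. Handing in.

```bash
python3 -c "
from station import bot
print(bot.hand_in())"
```

```text
the job is handed in; nothing more can be done
None
```

The blue filter stands upright, dome up, in the empty blue bay; the flag is folded down against its stop, the orange filter and carton were not touched, and I handed the job in at about 34 s.

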